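# Turn a coin roller to its next quarter and run the slide gauge into the notch

## Task

The bronze coin roller on the slide gauge has just had one quarter of its rim checked: lift it out of its square seat, give it a quarter turn so that its red mark faces the dial indicator, and seat it fully home again. Then take the carriage by its black knob and slide it towards the indicator until you feel the ball click into the notch, without running on past it, and finish still gripping the knob with the carriage held in the notch, so that the dial can be read. Leave the green token box and the two steel spudgers where they lie.

Things in the scene. Friction and masses are not known exactly. Their poses are not given: they have to be found in the camera images.
- gauge: Slide gauge, fixed: grey bed 130 x 330 x 12 mm, a steel rail along it, a carriage on the rail, a dial indicator at one end. Origin: on the counter under the rail's centre line; y runs along the rail towards the indicator, z up. Bed: y -156 to +173, x -65 to +65 mm. Dial: 57 mm across, face up, centre at y +138, top 67 mm above the counter, its clamp at y 93 to 109.
- slide (a joint): Carriage position along the rail, m, growing towards the indicator. 0: loading end stop (the start); 0.090: ball in the notch; 0.106: far stop. Sliding takes about 5 N; in the last 4 mm before the notch the ball pulls the carriage in (the push drops to 1 N or less); pushing on, the resistance climbs to about 18 N, then the ball jumps out. Carriage 60 mm wide, 125 long, top 42 mm up.
- nest (a point): Centre of the mouth of the square seat in the carriage's top face, 42 mm above the counter; axes as the gauge's. At slide = 0 it is at y -45 mm in the gauge's frame. The seat is 26 x 26 mm, 12.5 mm deep, sides parallel to the gauge's axes.
- roller: Bronze coin roller, about 0.3 kg, loose in the seat: square boss 24 x 24 x 11 mm below (lowest 2 mm narrowed to 20.5), then a drum 40 mm across, 24 high, then a hub 18 across, 6 high. Origin: centre of the boss's underside, z up. Seated fully home, the drum stands on the carriage's top, the origin 11 mm below point nest. At the start its red mark is on the gauge's +x side.
- mark (a point): The red paint mark on the roller: a 6 mm wide stripe across the drum's top face and down its rim. The point is on the rim at half the drum's height, 20 mm out from the axis along the roller's own x.
- knob: The black round knob on the carriage, 22 mm across, gripping part 48 to 78 mm above the counter, upright on the carriage (turning stiffly on its stud), 72 mm behind the seat's centre (gauge -y). Origin: foot of the knob on the carriage's top face.
- indicator (a joint): How far the indicator's tip is pushed in, m: 0 free, about 0.004 with the roller seated and the carriage in the notch, 0.016 at most. The rim meets the tip 4 mm before the notch; it pushes back with 1 to 3 N.
- token_box: Bystander: open green plastic token box, 90 x 130 x 45 mm, with tokens in it. Origin: centre of its underside.
- spudger_a: Bystander: flat steel pry spudger about 163 mm long along its x, 13 mm wide, 4 mm thick, lying to the left of the gauge. Origin: middle of its underside. Left of it lies the black coin changer chassis (fixed, 380 x 140 x 80 mm, no nearer than y = 0.39 m).
- spudger_b: Bystander: a second such spudger, lying on the counter beyond the gauge. Origin: middle of its underside.
- detent (a point): The ball plunger that presses on the carriage's +x flank, fixed to the gauge: steel ball in a brass screw, in an aluminium block 18 x 22 mm (gauge x 46 to 64, y -32 to -10 mm), its top 42 mm above the counter. The point is at the ball. Black index lines across the block's top and the carriage's top edge meet when the ball is in the notch.
- tip (a point): End of the indicator's spring-loaded tip, 54 mm above the counter; free, it stands at y +61 mm in the gauge's frame, on the rail's centre line.
Mind the look-alikes: they are no part of the job. Leave any white or yellow look-alike of the roller alone.

How it is judged:
On the way, in this order (a step that is already met when the one before it is completed fails the run):
1. the roller is lifted clear of its seat (z of roller in the frame of nest above 0.001 m), for 0.1 s.
2. the roller is back in its seat, fully home, with the red mark towards the indicator, the carriage still short of the indicator (z of roller in the frame of nest below -0.009 m and y of mark in the frame of nest above 0.0175 m and horizontal distance between roller and nest below 0.003 m and value of joint slide below 0.075 m), for 0.2 s.
At the end, for the whole second after the job is handed in: The carriage rests in the ball notch (slide within 2.5 mm of 0.090) and does not move, the fingers grip the knob (more than 5 N); the roller is untouched, fully home in its seat (within 2 mm) with its red mark towards the indicator, and its rim pushes the indicator's tip in by at least 1.5 mm (value of joint slide between 0.0875 and 0.0925 m and velocity of joint slide between -0.005 and 0.005 m/s and contact force between the fingers and knob above 5 N and value of joint indicator above 0.0015 m and z of roller in the frame of nest below -0.009 m and y of mark in the frame of nest above 0.0175 m and horizontal distance between roller and nest below 0.003 m and contact force between each of the arm, the fingers and roller below 0.5 N); the arm keeps its last pose, push and grip.
It fails at once if the carriage is run past the notch (more than 7 mm beyond it) (value of joint slide above 0.097 m).
It fails at once if the token box is disturbed (moved more than 15 mm) (distance of token_box from where it was at the start of the episode above 0.015 m).
It fails at once if a spudger is disturbed (moved more than 15 mm) (distance of any of spudger_a, spudger_b from where it was at the start of the episode above 0.015 m).
It also fails if it takes over 51 s, if anything falls off the work surface, if the arm or the gripper's body presses on something with over 40 N, if the wrist force passes 120 N, or if a joint passes its speed limit or range.

## Robot

A 6-joint arm with a two-finger parallel gripper is mounted at the origin on the work surface. World frame = base frame: x ahead of the robot, y to its left, z up, the work surface at z = 0. Lengths are in m, angles in rad, forces in N, time in s.
With the tool pointing down it reaches from about 0.3 to 0.875 m from the base axis. Payload 6.4 kg.
Tool frame: the origin (TCP) lies at the very end of the fingers, on their centre line; the grasp point (between the pads) lies 19 mm behind it; z points along the fingers, y is the line along which they close (so a half turn about z gives the same grasp; the last joint's range is limited). The gripper opens to 85 mm and grips with 20 to 120 N. Pads are 22 mm wide; open, the fingers measure 114 mm over their backs; the gripper's body (76 mm by 85 mm) begins 54 mm behind the grasp point. The pads swing forward as they close: fully open they stand 13 mm farther back than shut.
Start: joints at [0.914, 0.181, 1.607, -0, 1.354, -0.206], TCP at [0.251, 0.518, 0.231] pointing down, gripper open.
Joint ranges: [-2.99, 2.99], [-0.89, 2.07], [0.3, 2.58], [-1.14, 4.28], [0, 2.63], [-3.12, 3.12]. Speed limits (rad/s): [2.57, 2.57, 3.01, 3.14, 3.14, 3.14].

## Interface

Orientations are given as a unit quaternion [w, x, y, z].
In Python, from bench import ctrl gives the robot as it stands.
- The arm moves only by the tool jog_arm, never from a script. Its argument "series" is a list that holds one entry, the list of rows, each a list of 7 numbers: the shift along the tool's x, y, z in mm, then the turn, a rotation vector about the tool's x, y, z in rad, then the finger opening in mm, from 0 to 85.4. In form: [[[tx, ty, tz, rx, ry, rz, gripper], ...]]. A call has exactly 10 rows; each row shifts and turns the commanded pose from where the row before left it, along the tool's axes as they then stand; what a row does not reach is not made up. A row lasts 1/10 s, in which the tool goes at most 50 mm and 8.59 degrees, less where a joint would pass 70% of its speed; a pose out of reach is approached as far as the arm can. A call with a gripper value outside its range is refused whole. The fingers move at their own pace and stop on an object; the grip force is fixed at half the most. Time passes only in rows, so rows that do not move let the fingers close, or fill a call up. It gives the time, the measured TCP pose, the force, the opening and the grip force at its end, in the units of the state.
- ctrl.get_obs(): the state, without advancing time (a new reading comes with each control period).
- ctrl.camera(name): name is "side" or "top"; returns a dict with "frame" (384x512x3 uint8, blue, green, red), "z_map" (384x512 float32, m along the optical axis (not along the pixel's ray), 0 where there is no reading), "fx", "fy", "cx", "cy" (pixels), "xyz" and "rotation" of the camera in the world. Camera axes: x right, y down, z forward; pixel columns grow to the right and rows downward; lengths in m; the calibration is good to about 2 mm. A picture is of the moment at which its call begins.
- ctrl.hand_in(): hands the job in; it is judged then, once.
The state is a dict: "time_s": time; "q": joint angles; "dq": joint speeds; "joint_efforts": joint torques, N m; "eef_pos": TCP position; "eef_rot": TCP orientation; "wrist_force": force on the tool from outside, world axes, zero at the start; "torque": the same for the moment, N m; "opening": opening from 0.0 (shut) to 1.0 (fully open); "grasp_force": force on a finger pad.
Only numpy, scipy, OpenCV 4.12 (cv2) and the standard library are available. Lean on these libraries where they do the work, as an engineer would, in place of code of your own. Each camera call takes 0.05 s, during which the arm holds its last target. There are 200 camera calls.

## Working session

There is one attempt and no reset: what is moved stays moved. The work goes in short steps, Python scripts to look and compute and a tool call to move; the robot and the scene stay as the last step left them, time stands still between calls to the robot, and variables do not carry over. Pictures are saved under pics/ and viewed, at most 10 in all, crops included, and the job is handed in when it is done.

Besides the shell and the picture viewer there is one more tool, called as name(argument=value, ...) on one line, values as JSON. jog_arm: Moves the arm, as the interface text tells. Its arguments: {"type":"object","properties":{"series":{"type":"array"}},"required":["series"]}

```bash
mkdir -p pics
cat > h.py <<'E'
import numpy as np, cv2
from bench import ctrl
def grab(n):
    c=ctrl.camera(n); np.savez('%s.npz'%n,**c); return c
def load(n): return dict(np.load('%s.npz'%n))
def cloud(c):
    z=c['z_map']; v,u=np.indices(z.shape)
    p=np.stack([(u-c['cx'])/c['fx']*z,(v-c['cy'])/c['fy']*z,z],-1)
    R=np.array(c['rotation']); 
    return p@R.T+np.array(c['xyz'])
E
python3 - <<'E'
from h import *
for n in('top','side'):
    c=grab(n); cv2.imwrite(f'pics/{n}0.png',c['frame']); print(n,c['xyz'],np.round(c['rotation'],3).tolist(),c['fx'])
o=ctrl.get_obs(); print(o)
E
```

```text
top [ 0.44078801 -0.03720881  1.06237954] [0.055, -0.702, 0.709, -0.043] 430.2300273270718
side [ 0.37707659 -0.72149853  0.60783058] [-0.447, 0.881, -0.145, 0.061] 405.24234725309765
{'time_s': 0.1, 'q': array([ 9.13701740e-01,  1.81483265e-01,  1.60789547e+00,  7.38593321e-06,
        1.35380311e+00, -2.06308333e-01]), 'dq': array([-8.69823502e-04, -1.72295005e-03, -3.19098330e-03, -7.40331128e-05,
        1.88190653e-03,  1.72887911e-03]), 'joint_efforts': array([-3.69129630e-04, -4.45880985e+01, -3.52237308e+01, -2.78591924e-04,
        4.24679994e-03,  4.58540129e-06]), 'eef_pos': array([0.25019173, 0.51716902, 0.23047102]), 'eef_rot': array([-3.35745310e-04,  2.23490270e-01,  9.74705837e-01, -7.20183077e-04]), 'wrist_force': array([ 2.02946814e-04,  1.50388465e-01, -7.53971565e-01]), 'torque': array([-0.01433555,  0.01288722,  0.03390924]), 'grasp_force': 0.0, 'opening': 0.9997084315569421}
```

View pics/top0.png

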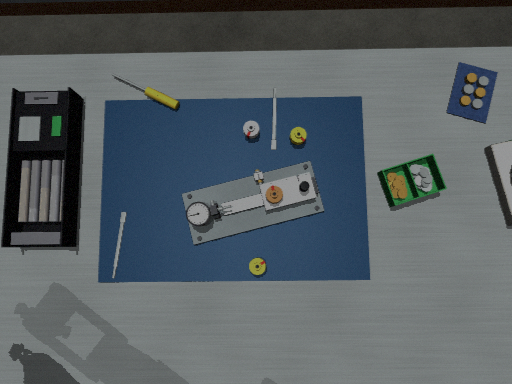

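View pics/side0.png

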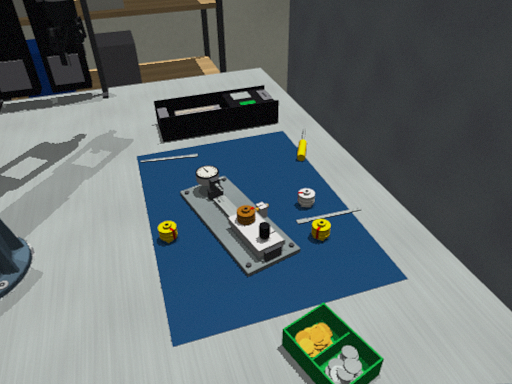

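Top view: bronze roller (274,195), knob (304,186), dial (199,213), ball block (259,177). The look-alikes are white (251,129) and yellow (298,135) and (258,267). Only the bronze one, sitting in the carriage, fits the description. I'll confirm with an enlarged crop and measure it.

```bash
cat >> h.py <<'E'
from scipy.spatial.transform import Rotation as Ro
def rot(q): return Ro.from_quat(np.r_[q[1:],q[0]])
def cloud(c):
    z=c['z_map']; v,u=np.indices(z.shape)
    p=np.stack([(u-c['cx'])/c['fx']*z,(v-c['cy'])/c['fy']*z,z],-1)
    return p@rot(c['rotation']).as_matrix().T+c['xyz']
def onplane(c,u,v,h):
    d=rot(c['rotation']).apply([(u-c['cx'])/c['fx'],(v-c['cy'])/c['fy'],1]); return c['xyz']+d*(h-c['xyz'][2])/d[2]
E
python3 - <<'E'
from h import *
c=load('top'); P=cloud(c)
cv2.imwrite('pics/crop1.png',cv2.resize(c['frame'][150:255,170:335],None,fx=4.8,fy=4.8,interpolation=cv2.INTER_CUBIC))
print('z mat',np.median(P[160:175,120:170,2]))
sub=np.zeros(P.shape[:2],bool); sub[150:255,170:335]=1
def cen(lo,hi,box):
    m=np.zeros_like(sub); m[box[2]:box[3],box[0]:box[1]]=1
    m&=(P[...,2]>lo)&(P[...,2]<hi); v,u=np.nonzero(m); p=P[m]
    r=cv2.minAreaRect(p[:,:2].astype(np.float32)*1000)
    print(m.sum(),'uv',u.mean(),v.mean(),'mean',p.mean(0).round(4),np.median(p[:,2]).round(4),'rect',np.round(r[0],1),np.round(r[1],1),round(r[2],2))
print('knob');cen(.07,.09,(295,315,175,197))
print('hub');cen(.069,.08,(262,287,183,207))
print('drum');cen(.06,.08,(260,290,180,210))
print('dial');cen(.058,.08,(180,215,195,232))
print('bed');cen(.007,.017,(170,335,150,255))
print('bed+');cen(.007,.09,(170,335,150,255))
print('carriage');cen(.036,.048,(262,330,165,220))
for n,s in [('box',(375,450,150,212)),]: cen(.01,.08,s)
E
```

```text
z mat 0.00010299105279099052
knob
73 uv 303.93150684931504 185.57534246575344 mean [ 0.5788 -0.1393  0.077 ] 0.0771 rect [ 579.  -139.2] [20.4 20.1] 23.87
hub
48 uv 273.25 193.5 mean [ 0.5618 -0.0684  0.0718] 0.0716 rect [562.7 -65.2] [21.  24.5] 15.03
drum
228 uv 273.75 193.9517543859649 mean [ 0.5613 -0.0697  0.0669] 0.0663 rect [561.4 -70.4] [37.5 37.9] 89.37
dial
534 uv 199.32958801498128 212.75842696629215 mean [0.5195 0.1038 0.0658] 0.066 rect [518.5 101.7] [55.3 67.8] 7.03
bed
4262 uv 247.8160488033787 204.85194744251524 mean [ 0.5421 -0.0076  0.0116] 0.0116 rect [529.7 -33.6] [175.4 351.1] 13.79
bed+
7041 uv 251.91577900866355 202.10793921317995 mean [ 0.5472 -0.018   0.0251] 0.0134 rect [533.  -31.9] [179.2 350.9] 15.6
carriage
1106 uv 290.129294755877 190.15189873417722 mean [ 0.5732 -0.1098  0.0413] 0.0412 rect [ 585.  -104.5] [ 88.7 134. ] 13.6
1670 uv 411.15449101796406 179.8377245508982 mean [ 0.5968 -0.404   0.0263] 0.0231 rect [ 596.  -403.5] [ 90.1 132.2] 17.14
```

View pics/crop1.png

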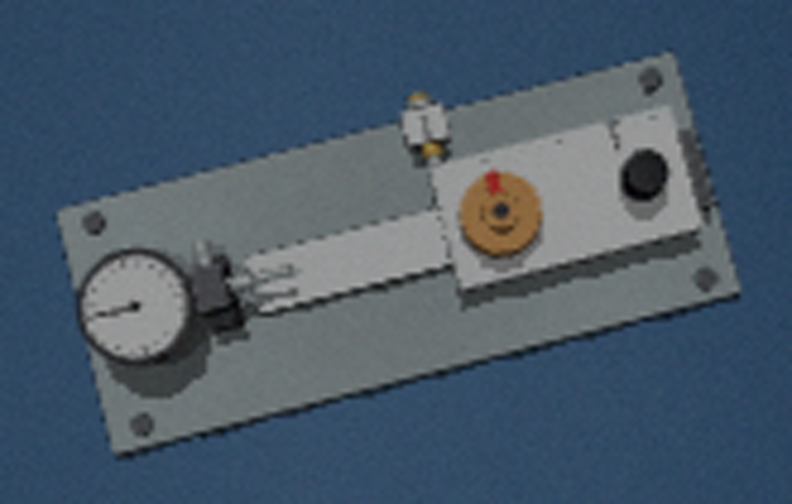

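The crop confirms it: the bronze roller is in the carriage, its red mark pointing to the ball block (+x side), with the knob at right and the dial at left. Next I'll fit the gauge yaw from the bed screws and work out the moves.

Run:
```python
from h import *
c=load('top'); P=cloud(c)
w=lambda a,b,h: onplane(c,(a+.5)/4.8-.5+170,(b+.5)/4.8-.5+150,h)
S=[w(94,222,.012),w(651,79,.012),w(142,425,.012),w(706,278,.012)]
for a,b in((1,0),(3,2)):
    d=S[a]-S[b]; print('yaw of -y axis',np.degrees(np.arctan2(-d[0],-d[1]))*-1, np.linalg.norm(d))
d=S[2]-S[0]; print('x dir',np.degrees(np.arctan2(-d[1],-d[0])),'centre',np.mean(S,0))
# bed outline side lines via mask of z 7..17mm
m=((P[...,2]>.006)&(P[...,2]<.09)).astype(np.uint8); m[:150]=0;m[255:]=0;m[:,:170]=0;m[:,335:]=0
p=P[m>0]
th=np.radians(14.2)
for k in range(1):
  for n,u,v,h in(('knob',643,174,.078),('hub',501,211,.072),('dial',135,306,.067),('drumtop',500,213,.066)):
    print(n,w(u,v,h).round(4))
# refine yaw: rail/bed lower edge fit
e=[]
for uu in range(200,322):
    col=np.nonzero(m[:,uu])[0]
    e.append(onplane(c,uu,col.max()+.5,.012))
e=np.array(e); e=e[5:-5]
l=cv2.fitLine(e[:,:2].astype(np.float32),cv2.DIST_HUBER,0,.001,.001).ravel(); print('low edge',np.degrees(np.arctan2(-l[0]*np.sign(l[1]),abs(l[1]))),l)
x=np.array([l[1],-l[0]])*np.sign(l[1]); 
for n,q in(('edge',l[2:]),('knob',(.5789,-.1393)),('rol',(.5613,-.0698))): print(n,np.dot(x,q))
f=c['frame'].astype(int); r=(f[...,2]>110)&(f[...,1]<70)&(f[...,0]<70); r[:180]=0;r[205:]=0;r[:,:262]=0;r[:,288:]=0
print('red',r.sum(),P[r].mean(0))
o=ctrl.get_obs(); print(rot(o['eef_rot']).as_matrix().round(3).tolist())
```

```text
yaw of -y axis 13.861840903019422 0.2959556641572282
yaw of -y axis 13.97210196325742 0.29581020223309157
x dir 13.80028852301504 centre [ 0.54939626 -0.01953759  0.012     ]
knob [ 0.578  -0.1384  0.078 ]
hub [ 0.5616 -0.0701  0.072 ]
dial [0.518  0.1074 0.067 ]
drumtop [ 0.5614 -0.0698  0.066 ]
low edge 13.883183 [ 0.23994312 -0.9707869   0.48134923 -0.01543119]
edge 0.46358493
knob 0.5285644770890474
rol 0.5281546737611295
red 12 [ 0.57619749 -0.06666545  0.06639705]
[[-0.9, 0.436, -0.001], [0.436, 0.9, -0.001], [0.0, -0.002, -1.0]]
```

jog_arm(series=[[[-38.3, -28, 0, 0, 0, 0, 60], [-38.3, -28, 0, 0, 0, 0, 60], [-38.3, -28, 0, 0, 0, 0, 60], [-38.3, -28, 0, 0, 0, 0, 60], [-38.3, -28, 0, 0, 0, 0, 60], [-38.3, -28, 0, 0, 0, 0, 60], [-38.3, -28, 0, 0, 0, 0, 60], [-38.3, -28, 0, 0, 0, 0, 60], [-38.3, -28, 0, 0, 0, 0, 60], [-38.3, -28, 0, 0, 0, 0, 60]]])

```text
time_s: 1.1
eef_pos: [0.4736, 0.0968, 0.2311]
eef_rot: [-0.0, 0.224, 0.975, 0.0]
wrist_force: [0.2, 0.6, 0.5]
opening: 0.703
grasp_force: 0.0
```

jog_arm(series=[[[-38.3, -28, 0, 0, 0, 0, 60], [-38.3, -28, 0, 0, 0, 0, 60], [-38.3, -28, 0, 0, 0, 0, 60], [-38.3, -28, 0, 0, 0, 0, 60], [0, 0, 18, 0, 0, -0.1155, 60], [0, 0, 18, 0, 0, -0.1155, 60], [0, 0, 18, 0, 0, -0.1155, 60], [0, 0, 18, 0, 0, -0.1155, 60], [0, 0, 18, 0, 0, -0.1155, 60], [0, 0, 18, 0, 0, -0.1155, 60]]])

```text
time_s: 2.1
eef_pos: [0.5619, -0.0688, 0.1221]
eef_rot: [-0.0, -0.123, 0.992, 0.0]
wrist_force: [-0.4, -0.4, 1.0]
opening: 0.704
grasp_force: 0.0
```

```bash
cat >> h.py <<'E'
def goto(x,y,z,yaw):
    """remaining shift (mm, tool axes) and turn to a tool-down pose with tool-y yaw"""
    o=ctrl.get_obs(); R=rot(o['eef_rot']); 
    T=Ro.from_matrix(np.array([[np.sin(yaw),-np.cos(yaw),0],[np.cos(yaw),np.sin(yaw),0],[0,0,-1]]).T@np.eye(3)) if 0 else Ro.from_matrix(np.column_stack([[-np.sin(yaw),np.cos(yaw),0],[np.cos(yaw),np.sin(yaw),0],[0,0,-1]]))
    d=R.inv().apply(np.array([x,y,z])-o['eef_pos'])*1000
    print('t',round(o['time_s'],2),'pos',o['eef_pos'].round(4),'d',d.round(1),'turn',(R.inv()*T).as_rotvec().round(4),'q6',o['q'][5].round(2),'F',o['wrist_force'].round(1),'grip',o['grasp_force'].round(1),'open',o['opening'].round(3))
    g=np.radians(13.88); F=o['wrist_force']; print('F gauge x,y',(F[0]*np.cos(g)+F[1]*np.sin(g)).round(1),(-F[0]*np.sin(g)+F[1]*np.cos(g)).round(1))
E
python3 -c "
from h import *
goto(.5613,-.0698,.044,1.813)"
```

```text
Traceback (most recent call last):
  File "h.py", line 24, in goto
    print('t',round(o['time_s'],2),'pos',o['eef_pos'].round(4),'d',d.round(1),'turn',(R.inv()*T).as_rotvec().round(4),'q6',o['q'][5].round(2),'F',o['wrist_force'].round(1),'grip',o['grasp_force'].round(1),'open',o['opening'].round(3))
                                                                                                                                                                                   ^^^^^^^^^^^^^^^^^^^^^^
AttributeError: 'float' object has no attribute 'round'
```

```bash
sed -i "s/o\['grasp_force'\].round(1)/round(o['grasp_force'],1)/;s/o\['opening'\].round(3)/round(o['opening'],3)/;s/T=Ro.*if 0 else /T=/" h.py
python3 -c "
from h import *
goto(.5613,-.0698,.044,1.813)"
```

```text
t 2.1 pos [ 0.5619 -0.0688  0.1221] d [ 0.8 -0.9 78.1] turn [ 0.0005 -0.0008  0.0047] q6 -2.15 F [-0.4 -0.4  1. ] grip 0.0 open 0.704
F gauge x,y -0.4 -0.3
```

jog_arm(series=[[[0.8, -0.9, 10, 0, 0, 0.005, 60], [0, 0, 15, 0, 0, 0, 60], [0, 0, 15, 0, 0, 0, 60], [0, 0, 15, 0, 0, 0, 60], [0, 0, 15, 0, 0, 0, 60], [0, 0, 8, 0, 0, 0, 60], [0, 0, 0, 0, 0, 0, 60], [0, 0, 0, 0, 0, 0, 34], [0, 0, 0, 0, 0, 0, 34], [0, 0, 0, 0, 0, 0, 34]]])

```text
time_s: 3.1
eef_pos: [0.5626, -0.0702, 0.0462]
eef_rot: [0.001, -0.118, 0.993, -0.0]
wrist_force: [-0.4, -0.2, 1.0]
opening: 0.447
grasp_force: 60.3
```

jog_arm(series=[[[0, 0, 0, 0, 0, 0, 34], [0, 0, 0, 0, 0, 0, 34], [0, 0, 0, 0, 0, 0, 34], [0, 0, 0, 0, 0, 0, 34], [0, 0, 0, 0, 0, 0, 34], [0, 0, 0, 0, 0, 0, 34], [0, 0, 0, 0, 0, 0, 34], [0, 0, 0, 0, 0, 0, 34], [0, 0, 0, 0, 0, 0, 34], [0, 0, 0, 0, 0, 0, 34]]])

```text
time_s: 4.1
eef_pos: [0.5626, -0.0702, 0.0462]
eef_rot: [0.001, -0.118, 0.993, -0.0]
wrist_force: [0.1, -0.2, 6.0]
opening: 0.447
grasp_force: 60.7
```

```bash
python3 -c "
from h import *
goto(.5613,-.0698,.044,1.813)"
```

```text
t 4.1 pos [ 0.5626 -0.0702  0.0462] d [1.1 0.7 2.2] turn [-0.001   0.0015 -0.005 ] q6 -2.14 F [ 0.1 -0.2  6. ] grip 60.7 open 0.447
F gauge x,y 0.0 -0.2
```

jog_arm(series=[[[0, 0, 0, 0, 0, 0, 62], [0, 0, 0, 0, 0, 0, 62], [0, 0, 0, 0, 0, 0, 62], [0, 0, 0, 0, 0, 0, 62], [0, 0, 0, 0, 0, 0, 62], [1.1, 0, 0, 0, 0, 0.1428, 62], [0, 0, 0, 0, 0, 0.1428, 62], [0, 0, 0, 0, 0, 0.1428, 62], [0, 0, 0, 0, 0, 0.1428, 62], [0, 0, 0, 0, 0, 0.1428, 62]]])

```text
time_s: 5.1
eef_pos: [0.5607, -0.0702, 0.0452]
eef_rot: [-0.0, 0.239, 0.971, 0.0]
wrist_force: [0.5, -0.2, 0.5]
opening: 0.725
grasp_force: 0.0
```

jog_arm(series=[[[0, 0, 0, 0, 0, 0.1428, 62], [0, 0, 0, 0, 0, 0.1428, 62], [0, 0, 0, 0, 0, 0.1428, 62], [0, 0, 0, 0, 0, 0.1428, 62], [0, 0, 0, 0, 0, 0.1428, 62], [0, 0, 0, 0, 0, 0.1428, 62], [0, 0, 0, 0, 0, 0, 62], [0, 0, 0, 0, 0, 0, 62], [0, 0, 0, 0, 0, 0, 62], [0, 0, 0, 0, 0, 0, 62]]])

```text
time_s: 6.1
eef_pos: [0.5607, -0.0702, 0.0453]
eef_rot: [0.0, 0.618, 0.786, -0.0]
wrist_force: [-0.3, 0.4, 0.2]
opening: 0.725
grasp_force: 0.0
```

```bash
python3 -c "
from h import *
goto(.5613,-.0698,.045,.2423)
c=grab('side'); cv2.imwrite('pics/s1.png',cv2.resize(c['frame'][130:290,160:340],None,fx=3.3,fy=3.3,interpolation=cv2.INTER_CUBIC))"
```

```text
t 6.1 pos [ 0.5607 -0.0702  0.0453] d [0.2 0.6 0.3] turn [ 0.      0.     -0.0034] q6 -0.57 F [-0.3  0.4  0.2] grip 0.0 open 0.725
F gauge x,y -0.2 0.4
```

View pics/s1.png

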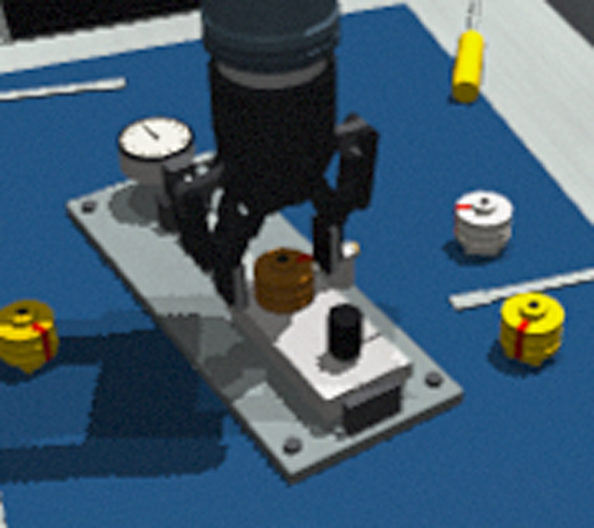

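The crop shows the fingers straddling the bronze roller at (285,280), its red mark at (302,257) still towards the ball block. Now close and lift.

jog_arm(series=[[[0, 0.5, 0, 0, 0, 0, 34], [0, 0, 0, 0, 0, 0, 34], [0, 0, 0, 0, 0, 0, 34], [0, 0, 0, 0, 0, 0, 34], [0, 0, 0, 0, 0, 0, 34], [0, 0, 0, 0, 0, 0, 34], [0, 0, 0, 0, 0, 0, 34], [0, 0, 0, 0, 0, 0, 34], [0, 0, 0, 0, 0, 0, 34], [0, 0, 0, 0, 0, 0, 34]]])

```text
time_s: 7.15
eef_pos: [0.562, -0.0701, 0.0458]
eef_rot: [0.001, 0.618, 0.786, 0.0]
wrist_force: [3.7, 2.9, 5.0]
opening: 0.442
grasp_force: 60.1
```

```bash
python3 -c "
from h import *
goto(.5613,-.0698,.045,.2423)"
```

```text
t 7.15 pos [ 0.562  -0.0701  0.0458] d [ 0.4 -0.6  0.8] turn [ 0.0015  0.0005 -0.0051] q6 -0.57 F [3.7 2.9 5. ] grip 60.1 open 0.442
F gauge x,y 4.2 1.9
```

jog_arm(series=[[[0, 0, -4, 0, 0, 0, 34], [0, 0, -6, 0, 0, 0, 34], [0, 0, -8, 0, 0, 0, 34], [0, 0, -8, 0, 0, 0, 34], [0, 0, -4, 0, 0, 0, 34], [0, 0, 0, 0, 0, 0, 34], [0, 0, 0, 0, 0, -0.12, 34], [0, 0, 0, 0, 0, -0.12, 34], [0, 0, 0, 0, 0, -0.12, 34], [0, 0, 0, 0, 0, -0.12, 34]]])

```text
time_s: 8.15
eef_pos: [0.5606, -0.07, 0.0748]
eef_rot: [-0.001, 0.412, 0.911, -0.0]
wrist_force: [-0.4, 0.0, -2.9]
opening: 0.444
grasp_force: 61.6
```

jog_arm(series=[[[0, 0, 0, 0, 0, -0.12, 34], [0, 0, 0, 0, 0, -0.12, 34], [0, 0, 0, 0, 0, -0.12, 34], [0, 0, 0, 0, 0, -0.12, 34], [0, 0, 0, 0, 0, -0.12, 34], [0, 0, 0, 0, 0, -0.12, 34], [0, 0, 0, 0, 0, -0.12, 34], [0, 0, 0, 0, 0, -0.12, 34], [0, 0, 0, 0, 0, -0.13, 34], [0, 0, 0, 0, 0, 0, 34]]])

```text
time_s: 9.15
eef_pos: [0.5607, -0.07, 0.0748]
eef_rot: [-0.001, -0.118, 0.993, 0.0]
wrist_force: [-0.5, 0.8, -2.4]
opening: 0.441
grasp_force: 61.6
```

```bash
python3 -c "
from h import *
goto(.5620+.001,-.0701+.0002,.0458,1.813)
c=grab('side'); cv2.imwrite('pics/s2.png',cv2.resize(c['frame'][150:290,180:320],None,fx=4,fy=4,interpolation=cv2.INTER_CUBIC))"
```

```text
t 9.15 pos [ 0.5607 -0.07    0.0748] d [-2.3 -0.4 29. ] turn [ 0.0005 -0.001  -0.0047] q6 -2.14 F [-0.5  0.8 -2.4] grip 61.6 open 0.441
F gauge x,y -0.3 0.9
```

View pics/s2.png

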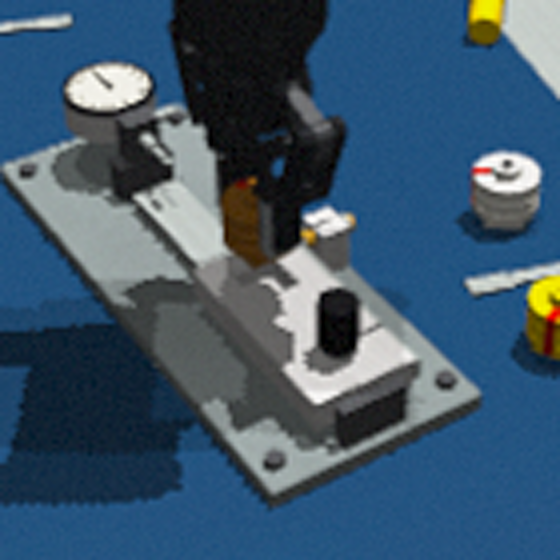

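The crop shows the roller held at (240,220), clear of the seat, with its mark (247,183) now on the indicator side. Next I'll lower it with a small x correction.

jog_arm(series=[[[-1.6, -0.2, 4, 0, 0, -0.005, 34], [0, 0, 6, 0, 0, 0, 34], [0, 0, 5, 0, 0, 0, 34], [0, 0, 2, 0, 0, 0, 34], [0, 0, 1, 0, 0, 0, 34], [0, 0, 1, 0, 0, 0, 34], [0, 0, 1, 0, 0, 0, 34], [0, 0, 1, 0, 0, 0, 34], [0, 0, 1, 0, 0, 0, 34], [0, 0, 0, 0, 0, 0, 34]]])

```text
time_s: 10.2
eef_pos: [0.5628, -0.0699, 0.0532]
eef_rot: [-0.0, -0.12, 0.993, 0.0]
wrist_force: [-0.8, -0.5, -3.8]
opening: 0.439
grasp_force: 61.6
```

```bash
python3 -c "
from h import *
goto(.5620+.001,-.0701+.0002,.0458,1.813)"
```

```text
t 10.2 pos [ 0.5628 -0.0699  0.0532] d [-0.2 -0.1  7.4] turn [ 0.     -0.0001 -0.0008] q6 -2.14 F [-0.8 -0.5 -3.8] grip 61.6 open 0.439
F gauge x,y -0.9 -0.3
```

jog_arm(series=[[[0, 0, 1.2, 0, 0, 0, 34], [0, 0, 1.2, 0, 0, 0, 34], [0, 0, 1.2, 0, 0, 0, 34], [0, 0, 1.2, 0, 0, 0, 34], [0, 0, 1.2, 0, 0, 0, 34], [0, 0, 1.2, 0, 0, 0, 34], [0, 0, 0.5, 0, 0, 0, 34], [0, 0, 0, 0, 0, 0, 34], [0, 0, 0, 0, 0, 0, 34], [0, 0, 0, 0, 0, 0, 34]]])

```text
time_s: 11.2
eef_pos: [0.5628, -0.0699, 0.0459]
eef_rot: [0.0, -0.12, 0.993, -0.0]
wrist_force: [-2.7, 1.7, 1.9]
opening: 0.445
grasp_force: 62.1
```

```bash
python3 -c "
from h import *
goto(.5620+.001,-.0701+.0002,.0458,1.813)"
```

```text
t 11.2 pos [ 0.5628 -0.0699  0.0459] d [-0.2 -0.   0.1] turn [-0.     -0.     -0.0008] q6 -2.14 F [-2.7  1.7  1.9] grip 62.1 open 0.445
F gauge x,y -2.2 2.3
```

jog_arm(series=[[[0, 0, 0, 0, 0, 0, 62], [0, 0, 0, 0, 0, 0, 62], [0, 0, 0, 0, 0, 0, 62], [0, 0, 0, 0, 0, 0, 62], [0, 0, 0, 0, 0, 0, 62], [0, 0, -5, 0, 0, 0, 62], [0, 0, -15, 0, 0, 0, 62], [0, 0, -20, 0, 0, 0, 62], [0, 0, -20, 0, 0, 0, 50], [0, 0, 0, 0, 0, 0, 50]]])

```text
time_s: 12.2
eef_pos: [0.5655, -0.0707, 0.1099]
eef_rot: [0.003, -0.12, 0.993, -0.002]
wrist_force: [-0.7, 0.6, 0.0]
opening: 0.588
grasp_force: 0.0
```

```bash
python3 -c "
from h import *
goto(.5796,-.1399,.050,1.813)
c=grab('side'); cv2.imwrite('pics/s3.png',cv2.resize(c['frame'][150:290,180:320],None,fx=4,fy=4,interpolation=cv2.INTER_CUBIC))
P=cloud(c);f=c['frame']; v,u=np.mgrid[200:225,236:258]; q=P[v,u].reshape(-1,3); k=(q[:,2]>.060); print(len(q[k]),'top z pct',np.percentile(q[k][:,2],[50,70,85,95,99]).round(4))
c=load('top'); P=cloud(c); q=P[180:208,260:290].reshape(-1,3);k=(q[:,2]>.060); print('before(top)',np.percentile(q[k][:,2],[50,70,85,95,99]).round(4))"
```

```text
t 12.2 pos [ 0.5655 -0.0707  0.1099] d [  3.2 -70.3  60.1] turn [-0.0038  0.006  -0.0007] q6 -2.14 F [-0.7  0.6  0. ] grip 0.0 open 0.588
F gauge x,y -0.5 0.7
222 top z pct [0.0677 0.0688 0.0734 0.0758 0.1225]
before(top) [0.0663 0.0676 0.0708 0.0736 0.7668]
```

View pics/s3.png

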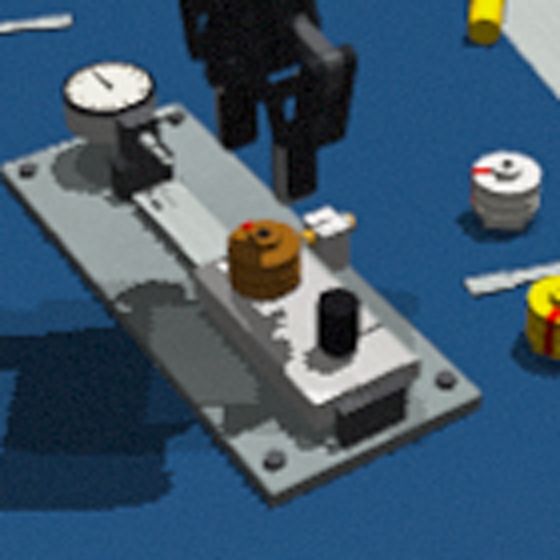

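The crop shows the roller seated flat at (264,262), its mark (247,228) facing the indicator. On to the knob at (338,325).

jog_arm(series=[[[0, -18, 0, 0, 0, 0, 48], [0, -36, 0, 0, 0, 0, 48], [0, -18, 0, 0, 0, 0, 48], [0, 0, 0, 0, 0, 0, 48], [0, 0, 0, 0, 0, 0, 48], [0, 0, 0, 0, 0, 0, 48], [0, 0, 0, 0, 0, 0, 48], [0, 0, 0, 0, 0, 0, 48], [0, 0, 0, 0, 0, 0, 48], [0, 0, 0, 0, 0, 0, 48]]])

```text
time_s: 13.25
eef_pos: [0.5801, -0.1395, 0.1057]
eef_rot: [0.0, -0.121, 0.993, -0.0]
wrist_force: [-0.8, 0.4, 0.7]
opening: 0.562
grasp_force: 0.0
```

```bash
python3 -c "
from h import *
goto(.5796,-.1399,.050,1.813)"
```

```text
t 13.25 pos [ 0.5801 -0.1395  0.1057] d [ 0.6 -0.3 55.7] turn [-0.0001  0.0001 -0.0003] q6 -2.25 F [-0.8  0.4  0.7] grip 0.0 open 0.562
F gauge x,y -0.7 0.6
```

jog_arm(series=[[[0.4, -0.3, 5, 0, 0, 0, 48], [0, 0, 10, 0, 0, 0, 48], [0, 0, 12, 0, 0, 0, 48], [0, 0, 12, 0, 0, 0, 48], [0, 0, 10, 0, 0, 0, 48], [0, 0, 6, 0, 0, 0, 48], [0, 0, 0, 0, 0, 0, 48], [0, 0, 0, 0, 0, 0, 14], [0, 0, 0, 0, 0, 0, 14], [0, 0, 0, 0, 0, 0, 14]]])

```text
time_s: 14.25
eef_pos: [0.5802, -0.1405, 0.0514]
eef_rot: [0.001, -0.12, 0.993, -0.0]
wrist_force: [-0.7, -1.2, 2.5]
opening: 0.236
grasp_force: 58.6
```

jog_arm(series=[[[0, 0, 0, 0, 0, 0, 14], [0, 0, 0, 0, 0, 0, 14], [0, 0, 0, 0, 0, 0, 14], [0, 0, 0, 0, 0, 0, 14], [0, 0, 0, 0, 0, 0, 14], [0, 0, 0, 0, 0, 0, 14], [0, 0, 0, 0, 0, 0, 14], [0, 0, 0, 0, 0, 0, 14], [0, 0, 0, 0, 0, 0, 14], [0, 0, 0, 0, 0, 0, 14]]])

```text
time_s: 15.25
eef_pos: [0.5802, -0.1405, 0.0513]
eef_rot: [0.001, -0.12, 0.993, -0.0]
wrist_force: [-1.1, -1.0, 4.6]
opening: 0.233
grasp_force: 58.8
```

```bash
python3 -c "
from h import *
goto(.5796,-.1399,.050,1.813)"
```

```text
t 15.25 pos [ 0.5802 -0.1405  0.0513] d [0.5 0.7 1.3] turn [-0.0009  0.0009 -0.0008] q6 -2.25 F [-1.1 -1.   4.6] grip 58.8 open 0.233
F gauge x,y -1.3 -0.7
```

jog_arm(series=[[[0, 2, 0, 0, 0, 0, 14], [0, 4, 0, 0, 0, 0, 14], [0, 5, 0, 0, 0, 0, 14], [0, 5, 0, 0, 0, 0, 14], [0, 5, 0, 0, 0, 0, 14], [0, 5, 0, 0, 0, 0, 14], [0, 5, 0, 0, 0, 0, 14], [0, 5, 0, 0, 0, 0, 14], [0, 3, 0, 0, 0, 0, 14], [0, 1, 0, 0, 0, 0, 14]]])

```text
time_s: 16.25
eef_pos: [0.5709, -0.1026, 0.0513]
eef_rot: [0.001, -0.12, 0.993, -0.001]
wrist_force: [-0.6, -5.5, 4.8]
opening: 0.24
grasp_force: 58.9
```

```bash
cat >> h.py <<'E'
def prog():
    goto(.5796,-.1399,.050,1.813); o=ctrl.get_obs(); g=np.radians(13.88)
    d=(o['eef_pos'][:2]-[.5802,-.1405])*1000; print('along y',(-d[0]*np.sin(g)+d[1]*np.cos(g)).round(2),'x',(d[0]*np.cos(g)+d[1]*np.sin(g)).round(2))
E
python3 -c "
from h import *
prog()"
```

```text
t 16.25 pos [ 0.5709 -0.1026  0.0513] d [  0.5 -38.3   1.4] turn [-0.0026  0.0012 -0.0009] q6 -2.19 F [-0.6 -5.5  4.8] grip 58.9 open 0.24
F gauge x,y -1.9 -5.2
along y 39.05 x 0.05
```

jog_arm(series=[[[0, 2, 0, 0, 0, 0, 14], [0, 4, 0, 0, 0, 0, 14], [0, 5, 0, 0, 0, 0, 14], [0, 5, 0, 0, 0, 0, 14], [0, 5, 0, 0, 0, 0, 14], [0, 5, 0, 0, 0, 0, 14], [0, 5, 0, 0, 0, 0, 14], [0, 4, 0, 0, 0, 0, 14], [0, 3, 0, 0, 0, 0, 14], [0, 1, 0, 0, 0, 0, 14]]])

```text
time_s: 17.25
eef_pos: [0.5615, -0.0646, 0.0513]
eef_rot: [0.001, -0.12, 0.993, -0.001]
wrist_force: [-1.1, -4.8, 5.6]
opening: 0.238
grasp_force: 58.9
```

```bash
python3 -c "
from h import *
prog()"
```

```text
t 17.25 pos [ 0.5615 -0.0646  0.0513] d [  0.4 -77.5   1.5] turn [-0.0023  0.001  -0.0009] q6 -2.13 F [-1.1 -4.8  5.6] grip 58.9 open 0.238
F gauge x,y -2.2 -4.4
along y 78.2 x 0.03
```

Slow approach now: 1 mm steps up to about 86 mm, then fine steps.

jog_arm(series=[[[0, 1, 0, 0, 0, 0, 14], [0, 1, 0, 0, 0, 0, 14], [0, 1, 0, 0, 0, 0, 14], [0, 1, 0, 0, 0, 0, 14], [0, 1, 0, 0, 0, 0, 14], [0, 0.5, 0, 0, 0, 0, 14], [0, 0.5, 0, 0, 0, 0, 14], [0, 0.5, 0, 0, 0, 0, 14], [0, 0, 0, 0, 0, 0, 14], [0, 0, 0, 0, 0, 0, 14]]])

```text
time_s: 18.25
eef_pos: [0.5599, -0.0584, 0.0513]
eef_rot: [0.001, -0.12, 0.993, -0.001]
wrist_force: [0.1, -4.3, 5.6]
opening: 0.234
grasp_force: 58.9
```

```bash
python3 -c "
from h import *
prog()"
```

```text
t 18.25 pos [ 0.5599 -0.0584  0.0513] d [  0.4 -83.9   1.5] turn [-0.0022  0.0009 -0.0009] q6 -2.13 F [ 0.1 -4.3  5.6] grip 58.9 open 0.234
F gauge x,y -0.9 -4.2
along y 84.59 x 0.03
```

jog_arm(series=[[[0, 0.3, 0, 0, 0, 0, 14], [0, 0.3, 0, 0, 0, 0, 14], [0, 0.3, 0, 0, 0, 0, 14], [0, 0.3, 0, 0, 0, 0, 14], [0, 0.3, 0, 0, 0, 0, 14], [0, 0, 0, 0, 0, 0, 14], [0, 0, 0, 0, 0, 0, 14], [0, 0, 0, 0, 0, 0, 14], [0, 0, 0, 0, 0, 0, 14], [0, 0, 0, 0, 0, 0, 14]]])

```text
time_s: 19.25
eef_pos: [0.5597, -0.0573, 0.0513]
eef_rot: [0.001, -0.12, 0.993, -0.001]
wrist_force: [-0.6, -7.2, 4.4]
opening: 0.232
grasp_force: 58.9
```

```bash
python3 -c "
from h import *
prog()"
```

```text
t 19.25 pos [ 0.5597 -0.0573  0.0513] d [  0.4 -85.    1.6] turn [-0.0028  0.001  -0.0009] q6 -2.12 F [-0.6 -7.2  4.4] grip 58.9 open 0.232
F gauge x,y -2.3 -6.8
along y 85.71 x 0.04
```

jog_arm(series=[[[0, 0.3, 0, 0, 0, 0, 14], [0, 0.3, 0, 0, 0, 0, 14], [0, 0.3, 0, 0, 0, 0, 14], [0, 0.3, 0, 0, 0, 0, 14], [0, 0, 0, 0, 0, 0, 14], [0, 0, 0, 0, 0, 0, 14], [0, 0, 0, 0, 0, 0, 14], [0, 0, 0, 0, 0, 0, 14], [0, 0, 0, 0, 0, 0, 14], [0, 0, 0, 0, 0, 0, 14]]])

```text
time_s: 20.25
eef_pos: [0.5592, -0.0554, 0.0513]
eef_rot: [0.001, -0.12, 0.993, -0.001]
wrist_force: [-1.6, -4.1, 6.4]
opening: 0.238
grasp_force: 59.0
```

```bash
python3 -c "
from h import *
prog()"
```

```text
t 20.25 pos [ 0.5592 -0.0554  0.0513] d [  0.4 -86.9   1.5] turn [-0.0016  0.0009 -0.0009] q6 -2.12 F [-1.6 -4.1  6.4] grip 59.0 open 0.238
F gauge x,y -2.5 -3.6
along y 87.67 x 0.05
```

jog_arm(series=[[[0, 0.3, 0, 0, 0, 0, 14], [0, 0.3, 0, 0, 0, 0, 14], [0, 0.3, 0, 0, 0, 0, 14], [0, 0.3, 0, 0, 0, 0, 14], [0, 0, 0, 0, 0, 0, 14], [0, 0, 0, 0, 0, 0, 14], [0, 0, 0, 0, 0, 0, 14], [0, 0, 0, 0, 0, 0, 14], [0, 0, 0, 0, 0, 0, 14], [0, 0, 0, 0, 0, 0, 14]]])

```text
time_s: 21.25
eef_pos: [0.5588, -0.0535, 0.0513]
eef_rot: [0.0, -0.12, 0.993, -0.0]
wrist_force: [-1.4, -1.5, 7.1]
opening: 0.236
grasp_force: 59.1
```

```bash
python3 -c "
from h import *
prog()"
```

```text
t 21.25 pos [ 0.5588 -0.0535  0.0513] d [  0.5 -88.9   1.3] turn [-0.0006  0.0009 -0.0007] q6 -2.12 F [-1.4 -1.5  7.1] grip 59.1 open 0.236
F gauge x,y -1.7 -1.1
along y 89.61 x 0.1
```

jog_arm(series=[[[0, 0.3, 0, 0, 0, 0, 14], [0, 0.3, 0, 0, 0, 0, 14], [0, 0, 0, 0, 0, 0, 14], [0, 0, 0, 0, 0, 0, 14], [0, 0, 0, 0, 0, 0, 14], [0, 0, 0, 0, 0, 0, 14], [0, 0, 0, 0, 0, 0, 14], [0, 0, 0, 0, 0, 0, 14], [0, 0, 0, 0, 0, 0, 14], [0, 0, 0, 0, 0, 0, 14]]])

```text
time_s: 22.25
eef_pos: [0.5587, -0.0532, 0.0513]
eef_rot: [0.0, -0.12, 0.993, -0.0]
wrist_force: [-1.4, -2.1, 6.1]
opening: 0.243
grasp_force: 59.0
```

```bash
python3 -c "
from h import *
prog()
a=ctrl.camera('side')['frame'][140:260,180:300]; b=ctrl.camera('top')['frame'][150:255,180:300]
f=lambda i: cv2.resize(i,(390,390*i.shape[0]//i.shape[1]),interpolation=cv2.INTER_CUBIC)
a,b=f(a),f(b); h=min(len(a),len(b)); cv2.imwrite('pics/end.png',np.hstack([a[:h],b[:h]]))"
```

```text
t 22.25 pos [ 0.5587 -0.0532  0.0513] d [  0.4 -89.2   1.4] turn [-0.001   0.0009 -0.0007] q6 -2.12 F [-1.4 -2.1  6.1] grip 59.0 open 0.243
F gauge x,y -1.9 -1.7
along y 89.91 x 0.07
```

View pics/end.png

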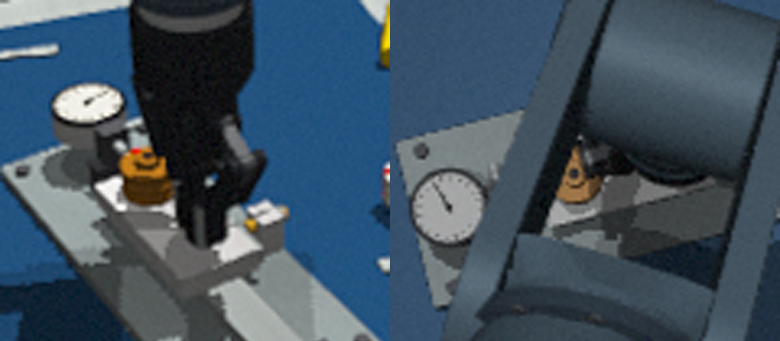

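The picture shows the roller seated at (148,175) with its red mark (136,152) towards the tip. The dial needle has swung and the fingers are on the knob. The push dipped to about 1 N and is rising again at about 89.9 mm, so the ball is in the notch.

```bash
python3 -c "
from h import *
print(ctrl.hand_in())"
```

```text
the job is handed in; nothing more can be done
None
```

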